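# Click the bottle stop home beside the bottles

## Task

Two glass bottles stand loose in the steel bottle rack. With the fingertips, push the orange bottle stop along its notched rail towards them and leave it clicked into the last notch it can take before it would press on the nearer bottle. Do not shove the bottles, do not force the stop, leave everything else where it is, and take the hand away at the end.

Things in the scene. Friction and masses are not known exactly. Their poses are not given: they have to be found in the camera images.
- rack: Steel bottle rack, fixed: tray 124 mm deep (x), 520 mm long (y), floor 6 mm thick, end plates 125 mm high, low back lip, guard wire 100 mm up at the back. Origin: centre of its underside on the table, z up. Front rail along y: 24 mm wide, centre at x = -58 mm, top at z = 105 mm, 9.5 mm wide notches across its top every 25 mm. Bottles stand in the +y half; the stop on the rail goes towards +y.
- bottle_stop (a joint): Orange stop's place along the rail (m, 0 to 0.300), growing in rack +y, towards the bottles. Its sprung plunger is centred in a notch at each whole multiple of 0.025. On the flats between it slides with 1 to 2 N and can be left there, not clicked in. Within 3 mm of a notch centre the plunger drops in, draws the stop to the centre and the push dips to nothing; climbing out takes about 9 N.
- stop_tab (a point): Centre of the rear face of the stop's thumb tab, the face to push on: it looks in rack -y, away from the bottles, 46 mm wide, 28 mm high with this point at mid height, top 153 mm above the table. The tab, 14 mm thick, stands at the rear end of the stop's saddle (90 mm long, 46 mm wide), right above the rail centre line. Axes are the rack's. Moves with the stop.
- stop_face (a point): Point in the plane of the stop's front face, which looks in rack +y and meets the bottles; 90 mm ahead of stop_tab in rack +y, above the rail centre line, 105 mm above the table. The face is a paddle 122 mm wide across the tray, 19 to 123 mm above the table. Axes are the rack's: a bottle's y in this frame less its radius is the gap left.
- tall_bottle: Loose clear glass bottle, red cap, upright on the tray floor: 66 mm diameter (radius 33), 250 mm high, straight sided to 155 mm. Origin: centre of its underside. Either bottle may be the one nearer to the stop.
- wide_bottle: Loose clear glass bottle, black cap, upright on the tray floor: 84 mm diameter (radius 42), 200 mm high, straight sided to 124 mm. Origin: centre of its underside.
- jar: Bystander: loose screw-top glass jar with a brass-coloured lid, 84 mm diameter, 130 mm high, standing on the table behind the rack. Origin: centre of its underside.
- opener: Bystander: loose wooden bottle opener with a steel head, 150 mm long along its x (head at +x), 38 mm wide, 25 mm high, lying on the table between robot and rack. Origin: on the table under it, near its middle.
- crate: Bystander: loose blue plastic bottle crate, 290 (x) by 200 (y) by 190 mm high, with six open compartments, on the table to the left. Origin: centre of its underside.
- tilt_bin: Bystander: red tilt-out bin in a grey steel frame, fixed at the right, 310 mm wide, 210 mm deep, 240 mm high, its red front leaning out 50 mm further towards the rack. Origin: centre of its underside; its -x is the front.

How it is judged:
By the outcome, as a careful person would: the job done as asked, in the order asked, and still so for the second after the job is handed in, with the robot touching nothing.
It also fails if it takes over 48 s, if anything falls off the work surface, if the arm or the gripper's body presses on something with over 40 N, if the wrist force passes 120 N, or if a joint passes its speed limit or range.

## Robot

A 7-joint arm with a two-finger parallel gripper is mounted at the origin on the work surface. World frame = base frame: x ahead of the robot, y to its left, z up, the work surface at z = 0. Lengths are in m, angles in degrees, forces in N, time in s.
With the tool pointing down it reaches from about 0.425 to 0.875 m from the base axis. Payload 4.7 kg.
Tool frame: the origin (TCP) lies at the very end of the fingers, on their centre line; the grasp point (between the pads) lies 19 mm behind it; z points along the fingers, y is the line along which they close (so a half turn about z gives the same grasp; the last joint's range is limited). The gripper opens to 87 mm and grips with 3 to 60 N. Pads are 19 mm wide; open, the fingers measure 117 mm over their backs; the gripper's body (75 mm by 190 mm) begins 51 mm behind the grasp point.
Start: joints at [64.463, 18.392, -4.016, 83.108, 1.295, 78.541, -3.26], TCP at [0.288, -0.583, 0.195] pointing down, gripper open.
Joint ranges: [-163.93, 163.93], [-17.29, 119.83], [-79.2, 71.16], [3.27, 140.29], [-89.18, 269.18], [5.43, 117.66], [-154.24, 154.24]. Speed limits (degrees/s): [147.25, 147.25, 180, 180, 180, 180, 180].

## Interface

Orientations are given as [roll, pitch, yaw] about the fixed x, y, z axes, in that order (R = Rz(yaw) Ry(pitch) Rx(roll)).
In Python, from workcell import status, imaging, bot gives the robot as it stands. The module is installed in compiled form; this text tells all that it offers.
- The arm moves only by the tool apply_moves, never from a script. Its argument "increments" is a list of rows, each an object with "grip": the opening, from -1 (shut) to 1 (fully open); "translation": the shift along the tool's x, y, z in m, a list of three; "roll": the turn about the tool's z in rad. In form: [{"grip": grip, "translation": [tx, ty, tz], "roll": roll}, ...]. A call has 1 to 20 rows; each row shifts and turns the commanded pose from where the row before left it, along the tool's axes as they then stand; what a row does not reach is not made up. A row lasts 1/12 s, in which the tool goes at most 41.7 mm and 7.16 degrees, less where a joint would pass 70% of its speed; a pose out of reach is approached as far as the arm can. A call is refused whole if a number of a shift passes 0.0417 or a number of a turn 0.125, either way. A call with a gripper value outside its range is refused whole. The fingers move at their own pace and stop on an object; "squeeze" is the grip in N (left out, the last holds). Time passes only in rows, so rows that do not move let the fingers close. It gives the time, the measured TCP pose, the force, the opening and the grip force at its end, in the units of the state.
- status.state(): the state, without advancing time (a new reading comes with each control period).
- imaging.get_image(name): name is "scene" or "top" or "wrist"; returns (picture, depth): 420x560x3 uint8, red, green, blue; 420x560 float32, m along the optical axis (not along the pixel's ray), 0 where there is no reading.
- imaging.camera_params(name): a dict with "fx", "fy", "cx", "cy" (pixels), "rvec" (rotation vector, rad) and "tvec" (3), from world to camera coordinates, as OpenCV has them. Camera axes: x right, y down, z forward; pixel columns grow to the right and rows downward; lengths in m; the calibration is good to about 2 mm. The wrist camera is an equidistant fisheye: a pixel r from the principal point sees the ray r / f radians off the axis. A picture is of the moment at which its call begins: read the wrist's pose just before it. camera_params takes no time and is no camera call; for the wrist camera it gives the pose at the moment of the call.
- bot.sign_off(): hands the job in; it is judged then, once.
The state is a dict: "t": time; "joint_positions": joint angles; "joint_velocities": joint speeds; "joint_efforts": joint torques, N m; "tcp_pos": TCP position; "tool_rot": TCP orientation; "wrist_force": force on the tool from outside, world axes, zero at the start; "ft_torque": the same for the moment, N m; "finger_gap": opening from 0.0 (shut) to 1.0 (fully open); "grasp_force": force on a finger pad.
Only numpy, scipy, OpenCV 4.12 (cv2) and the standard library are available. Lean on these libraries where they do the work, as an engineer would, in place of code of your own. Each camera call takes 0.05 s, during which the arm holds its last target. There are 200 camera calls.

## Working session

There is one attempt and no reset: what is moved stays moved. The work goes in short steps, Python scripts to look and compute and a tool call to move; the robot and the scene stay as the last step left them, time stands still between calls to the robot, and variables do not carry over. Pictures are saved under pics/ and viewed, at most 10 in all, crops included, and the job is handed in when it is done.

Besides the shell and the picture viewer there is one more tool, called after "Request:" as name([rows], argument=value, ...), one row to a line, values as JSON. apply_moves: Moves the arm, as the interface text tells. Its arguments: {"type":"object","properties":{"increments":{"type":"array","items":{"type":"object","properties":{"grip":{"type":"number"},"translation":{"type":"array","items":{"type":"number"}},"roll":{"type":"number"}}}},"squeeze":{"type":"number"}},"required":["increments"]}

```bash
mkdir -p pics
cat > h.py <<'E'
import numpy as np, cv2
from workcell import status, imaging, bot
def cam(n):
    p=imaging.camera_params(n);R=cv2.Rodrigues(np.array(p["rvec"],float))[0];return p,R,np.array(p["tvec"],float).ravel()
def cloud(n,d):
    p,R,t=cam(n);v,u=np.mgrid[:d.shape[0],:d.shape[1]]
    P=np.stack([(u-p["cx"])/p["fx"]*d,(v-p["cy"])/p["fy"]*d,d],-1);return (P-t)@R
def ray(n,u,v):
    p,R,t=cam(n);return -R.T@t, R.T@np.array([(u-p["cx"])/p["fx"],(v-p["cy"])/p["fy"],1])
def onplane(n,u,v,z):
    o,d=ray(n,u,v);return o+d*(z-o[2])/d[2]
E
python3 - <<'E'
from h import *
print(status.state())
for n in("scene","top"):
    im,d=imaging.get_image(n);np.savez(n+".npz",im=im,d=d);cv2.imwrite(f"pics/{n}0.png",im[...,::-1])
    print(n,cam(n))
E
```

```text
{'t': 0.0, 'joint_positions': array([64.46321567, 18.43681958, -4.01588666, 83.17594209,  1.29415977,
       78.54265425, -3.26085279]), 'joint_velocities': array([ 0.01305537, -0.04304362,  0.07395073,  0.03544684,  0.05164233,
       -0.0522081 , -0.05013942]), 'joint_efforts': array([ 7.86731380e-05, -4.91294825e+01, -4.04103007e-01, -3.12531710e+01,
       -6.40001404e-02,  4.37933556e-02,  1.90544711e-04]), 'tcp_pos': array([ 0.28813102, -0.58194897,  0.19367791]), 'tool_rot': array([-1.79889787e+02,  5.02304538e-03,  2.63458783e+01]), 'wrist_force': array([-0.86437097, -0.33459178,  1.84118504]), 'ft_torque': array([ 0.0257814 , -0.01209479, -0.00520669]), 'grasp_force': 0.0, 'finger_gap': 0.9987498034349964}
scene ({'fx': 435.48670450908674, 'fy': 435.48670450908674, 'cx': 278.9913321289966, 'cy': 211.23691856502518, 'rvec': array([ 2.252851  , -1.70122013,  0.31000733]), 'tvec': array([-0.22472453,  0.58374469,  1.58498909])}, array([[ 0.27524956, -0.96133378, -0.00866308],
       [-0.89648487, -0.2534067 , -0.36345554],
       [ 0.34720681,  0.1078073 , -0.93157126]]), array([-0.22472453,  0.58374469,  1.58498909]))
top ({'fx': 484.83345474218646, 'fy': 484.83345474218646, 'cx': 273.9838139408477, 'cy': 207.5360604741998, 'rvec': array([ 2.11941397, -2.16372542,  0.17534686]), 'tvec': array([-0.04257485,  0.61266436,  1.52096475])}, array([[-0.02099255, -0.99977226,  0.00383941],
       [-0.98734441,  0.02012749, -0.1573083 ],
       [ 0.15719519, -0.00709313, -0.98754208]]), array([-0.04257485,  0.61266436,  1.52096475]))
```

View pics/scene0.png

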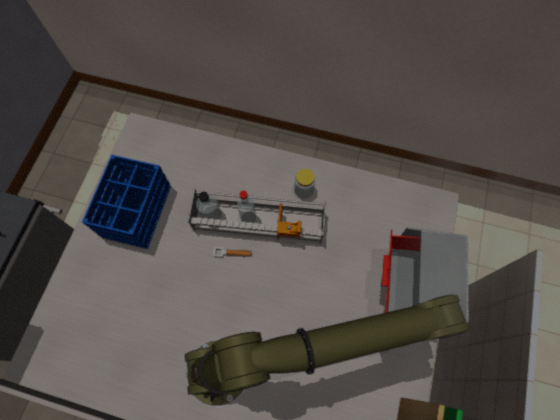

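View pics/top0.png

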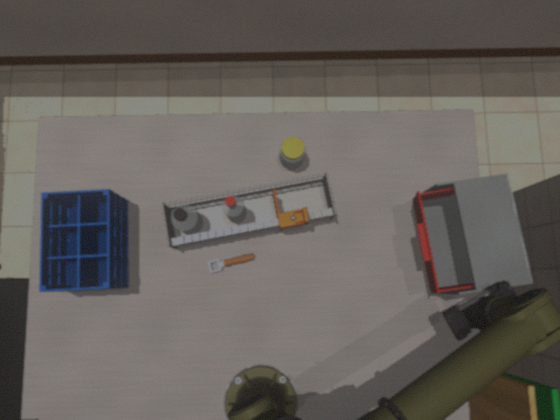

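The scene view shows the rack with the black-cap bottle (205,200), the red-cap bottle (244,196) nearer the stop, and the orange stop (288,226). The top view shows the stop at (292,215), the caps at (181,214) and (231,202), and the bin at (470,235) close to the arm.

Run:
```python
from h import *
for n in("scene","top"):
    z=np.load(n+".npz");im,d=z["im"],z["d"];P=cloud(n,d)
    h=cv2.cvtColor(im,cv2.COLOR_RGB2HSV);H,S,V=[h[...,i].astype(int) for i in range(3)]
    ok=(d>0)&(P[...,0]>.2)&(P[...,0]<.95)
    m=ok&(H>8)&(H<20)&(S>180)&(V>90)&(P[...,2]>.06)
    q=P[m];print(n,"orange",m.sum(),q.min(0).round(3),q.max(0).round(3),q.mean(0).round(3))
    k=m&(P[...,2]>.135);print(" tab",k.sum(),P[k].mean(0).round(3),P[k].min(0).round(3),P[k].max(0).round(3))
    r=ok&((H<5)|(H>175))&(S>150)&(V>80)
    k=r&(P[...,1]>-.2);v,u=np.nonzero(k);print(" red cap px",u.mean(),v.mean(),P[k].mean(0).round(3),onplane(n,u.mean(),v.mean(),.25).round(3))
    k=r&(P[...,1]<-.2);print(" bin red",P[k].min(0).round(3),P[k].max(0).round(3))
    # rack steel points higher than .09
    k=ok&(P[...,2]>.09)&(P[...,2]<.13)&(P[...,1]>-.3)&(P[...,1]<.35)&(P[...,0]>.4)&(P[...,0]<.75)
    print(" rack high",P[k].min(0).round(3),P[k].max(0).round(3),k.sum())
    rr=cv2.minAreaRect((P[k][:,:2]*1000).astype(np.float32));print(rr)
    c=im[150:280,150:340] if n=="top" else im[160:270,170:350]
    cv2.imwrite(f"pics/{n}c.png",cv2.resize(c,None,fx=4,fy=4,interpolation=cv2.INTER_CUBIC)[...,::-1])
```

```text
scene orange 255 [ 0.535 -0.156  0.068] [ 0.649 -0.053  0.158] [ 0.57  -0.105  0.126]
 tab 43 [ 0.569 -0.146  0.15 ] [ 0.549 -0.156  0.135] [ 0.589 -0.124  0.158]
 red cap px 243.04545454545453 194.0681818181818 [0.597 0.069 0.255] [0.599 0.07  0.25 ]
 bin red [ 0.336 -0.57   0.004] [ 0.636 -0.467  0.232]
 rack high [ 0.482 -0.243  0.09 ] [0.75  0.295 0.13 ] 1637
((617.2704467773438, 30.304290771484375), (210.04888916015625, 524.6104125976562), 10.93643856048584)Traceback (most recent call last):
  File "<stdin>", line 7, in <module>
    return umr_minimum(a, axis, None, out, keepdims, initial, where)
ValueError: zero-size array to reduction operation minimum which has no identity
```

Request:
apply_moves([
  {"grip": -1,"translation": [0,0,-0.04],"roll": 0},
  {"grip": -1,"translation": [0,0,-0.04],"roll": 0},
  {"grip": -1,"translation": [0,0,-0.04],"roll": 0},
  {"grip": -1,"translation": [0,0,-0.04],"roll": 0},
  {"grip": -1,"translation": [0,0,-0.04],"roll": 0},
  {"grip": -1,"translation": [0.032,-0.021,0],"roll": 0},
  {"grip": -1,"translation": [0.032,-0.021,0],"roll": 0},
  {"grip": -1,"translation": [0.032,-0.021,0],"roll": 0},
  {"grip": -1,"translation": [0.032,-0.021,0],"roll": 0},
  {"grip": -1,"translation": [0.032,-0.021,0],"roll": 0},
  {"grip": -1,"translation": [0.032,-0.021,0],"roll": 0},
  {"grip": -1,"translation": [0.032,-0.021,0],"roll": 0},
  {"grip": -1,"translation": [0.032,-0.021,0],"roll": 0},
  {"grip": -1,"translation": [0.032,-0.021,0],"roll": 0},
  {"grip": -1,"translation": [0.032,-0.021,0],"roll": 0},
  {"grip": -1,"translation": [0.032,-0.021,0],"roll": 0},
])

```text
t: 1.43
tcp_pos: [0.5018, -0.2175, 0.3945]
tool_rot: [-180.0, 0.0, 26.3]
wrist_force: [0.8, 0.4, 0.7]
finger_gap: 0.011
grasp_force: 0.0
```

Request:
apply_moves([
  {"grip": -1,"translation": [0,0,0],"roll": -0.118},
  {"grip": -1,"translation": [0,0,0],"roll": -0.118},
  {"grip": -1,"translation": [0,0,0],"roll": -0.118},
  {"grip": -1,"translation": [0,0,0],"roll": -0.118},
  {"grip": -1,"translation": [0,0,0],"roll": -0.118},
  {"grip": -1,"translation": [0,0,0],"roll": -0.118},
  {"grip": -1,"translation": [0,0,0],"roll": -0.118},
  {"grip": -1,"translation": [0,0,0],"roll": -0.118},
  {"grip": -1,"translation": [0,0,0],"roll": -0.118},
  {"grip": -1,"translation": [0,0,0],"roll": -0.118},
  {"grip": -1,"translation": [0,0,0],"roll": -0.118},
  {"grip": -1,"translation": [0,0,0],"roll": 0},
  {"grip": -1,"translation": [0,0,0],"roll": 0},
  {"grip": -1,"translation": [0,0,0],"roll": 0},
])

```text
t: 2.6
tcp_pos: [0.5013, -0.2193, 0.3945]
tool_rot: [-180.0, -0.0, 100.5]
wrist_force: [0.5, 0.4, -0.1]
finger_gap: 0.003
grasp_force: 0.0
```

Run:
```python
from h import *
p=cam("wrist");s=status.state();print(p[0],"campos",-p[1].T@p[2],p[1][2],s["tcp_pos"],s["tool_rot"],s["joint_positions"])
im,d=imaging.get_image("wrist");np.savez("wrist.npz",im=im,d=d,R=p[1],t=p[2]);cv2.imwrite("pics/w0.png",im[...,::-1])
```

```text
{'fx': 325.19226210127806, 'fy': 325.19226210127806, 'cx': 280.4871160079817, 'cy': 214.12061766569494, 'rvec': array([-2.84906709, -0.26502574, -0.03956326]), 'tvec': array([-0.45302149, -0.38457954,  0.49599526])} campos [ 0.48722222 -0.14429069  0.58389716] [ 0.0525833  -0.2725845  -0.96069386] [ 0.50128598 -0.21928679  0.39452357] [-1.79980444e+02 -8.81566233e-03  1.00546404e+02] [ 42.3513429    5.91924069 -23.85512632  75.98434121   2.41945742
  98.612769    29.5173581 ]
```

View pics/w0.png

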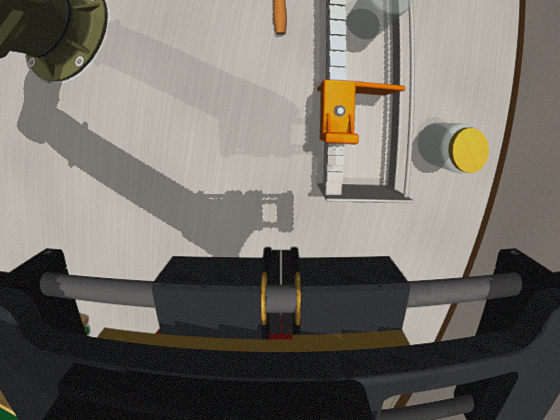

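The wrist view shows the orange stop at (340,110), its tab at (343,140), the notched rail running up column 335, the rack's -y end at row 198 and the jar at (468,150). The bottles are cut off at the top, so I'll move 0.14 m forward for a second view.

Request:
apply_moves([
  {"grip": -1,"translation": [0.033,0.014,0],"roll": 0},
  {"grip": -1,"translation": [0.033,0.014,0],"roll": 0},
  {"grip": -1,"translation": [0.033,0.014,0],"roll": 0},
  {"grip": -1,"translation": [0.033,0.014,0],"roll": 0},
  {"grip": -1,"translation": [0,0,0],"roll": 0},
  {"grip": -1,"translation": [0,0,0],"roll": 0},
  {"grip": -1,"translation": [0,0,0],"roll": 0},
])

```text
t: 3.23
tcp_pos: [0.5317, -0.0798, 0.3947]
tool_rot: [-180.0, 0.0, 100.6]
wrist_force: [0.6, 0.7, -0.1]
finger_gap: 0.006
grasp_force: 0.0
```

Run:
```python
from h import *
p=cam("wrist");s=status.state();print("campos",-p[1].T@p[2],s["tcp_pos"],s["tool_rot"])
im,d=imaging.get_image("wrist");np.savez("wrist2.npz",im=im,d=d,R=p[1],t=p[2]);cv2.imwrite("pics/w1.png",cv2.resize(im[:260,150:550],None,fx=2,fy=2,interpolation=cv2.INTER_CUBIC)[...,::-1])
```

```text
campos [ 0.51754514 -0.00460183  0.58398997] [ 0.53174728 -0.07978835  0.39467403] [-1.79975365e+02  4.74115251e-02  1.00640979e+02]
```

View pics/w1.png

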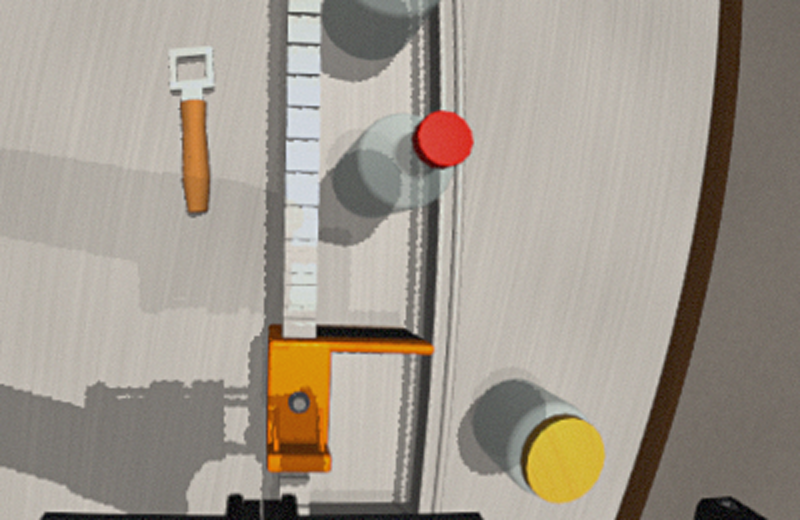

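This view shows (in crop pixels) the red cap at (443,139), the paddle's top edge near row 345, the tab near row 462, the rail along x≈303 and clear notches. The red-cap bottle is the nearer one.

```bash
cat >> h.py <<'E'
P0=dict(fx=325.19226210127806,cx=280.4871160079817,cy=214.12061766569494)
def wdir(u,v,R):
    a,b=(np.asarray(u,float)-P0["cx"])/P0["fx"],(np.asarray(v,float)-P0["cy"])/P0["fx"];r=np.hypot(a,b)+1e-12
    return np.stack([np.sin(r)*a/r,np.sin(r)*b/r,np.cos(r)],-1)
def wcloud(d,R,t):
    v,u=np.mgrid[:d.shape[0],:d.shape[1]];D=wdir(u,v,R);return (D*(d/D[...,2])[...,None]-t)@R
def wplane(u,v,z,R,t):
    D=wdir(u,v,R)@R;o=-R.T@t;return o+D*((z-o[2])/D[...,2])[...,None]
E
python3 - <<'E'
from h import *
for f in("wrist","wrist2"):
    z=np.load(f+".npz");im,d,R,t=z["im"],z["d"],z["R"],z["t"];P=wcloud(d,R,t)
    h=cv2.cvtColor(im,cv2.COLOR_RGB2HSV);H,S,V=[h[...,i].astype(int) for i in range(3)]
    reg=(P[...,0]>.4)&(P[...,0]<.8)&(d>0)&(P[...,2]<.3)
    print(f,"table z",np.median(P[reg&(P[...,2]<.03)][:,2]))
    # rail top: z near .105, grey
    k=reg&(abs(P[...,2]-.105)<.006)&(S<50)&(P[...,0]<.62)&(P[...,1]<.25)&(P[...,1]>-.25)&(V>120)
    vx,vy,x0,y0=cv2.fitLine((P[k][:,:2]).astype(np.float32),cv2.DIST_HUBER,0,.001,.001).ravel()
    e=np.array([vx,vy]);e*=np.sign(e[1]);n=np.array([e[1],-e[0]])
    q=P[k][:,:2];s=q@n
    print(" rail",k.sum(),"yaw",np.degrees(np.arctan2(-e[0],e[1])),"z",np.median(P[k][:,2]),"n",np.percentile(s,[2,50,98]),"along",np.percentile(q@e,[0,100]))
    o=reg&(H>5)&(H<22)&(S>150)&(P[...,2]>.06)
    A=P[...,:2]@e;N=P[...,:2]@n
    tb=o&(P[...,2]>.147)&(P[...,2]<.16);print(" tab top",tb.sum(),"z",np.median(P[tb][:,2]),"along",np.percentile(A[tb],[1,5,50,95,99]),"n",np.percentile(N[tb],[1,99]))
    pd=o&(abs(P[...,2]-.123)<.005)&(N>np.median(s)+.035);print(" paddle top",pd.sum(),"along",np.percentile(A[pd],[1,5,50,95,99]),"n",np.percentile(N[pd],[1,99]))
    r=((H<5)|(H>172))&(S>150)&reg&(P[...,2]>.2)
    if r.sum()>20:
        tp=r&(P[...,2]>np.percentile(P[r][:,2],90)-.004)
        c=max(cv2.findContours(tp.astype(np.uint8),0,cv2.CHAIN_APPROX_NONE)[0],key=cv2.contourArea);(u,v),_,_=cv2.fitEllipse(c)
        zt=np.median(P[tp][:,2]);w=wplane(u,v,zt,R,t);w2=wplane(u,v,.256,R,t)
        print(" cap",tp.sum(),zt,w,w2,"along",w[:2]@e,w2[:2]@e,"n",w[:2]@n,"pts",P[tp].mean(0))
    print(" e",e,n)
E
```

```text
wrist table z -0.000110943771134547
 rail 1432 yaw 9.849859 z 0.10424948699538392 n [0.52680125 0.53858652 0.55008348] along [-0.33214641 -0.02923256]
 tab top 325 z 0.15218682400247077 along [-0.24983969 -0.24927933 -0.24322838 -0.23734783 -0.23670887] n [0.5157713  0.56016594]
 paddle top 296 along [-0.27599296 -0.26376889 -0.16633632 -0.16145315 -0.16049295] n [0.57393876 0.737515  ]
 e [-0.17106697  0.9852594 ] [0.9852594  0.17106697]
wrist2 table z 4.9959534285530444e-05
 rail 2185 yaw 10.104141 z 0.10431772968679397 n [0.52659248 0.53858909 0.54980528] along [-0.30447941  0.09593127]
 tab top 292 z 0.15240465350298504 along [-0.25120996 -0.25087718 -0.24465832 -0.2393389  -0.23904182] n [0.51589926 0.55831632]
 paddle top 296 along [-0.2656169  -0.25117511 -0.16781441 -0.16314122 -0.16255776] n [0.57447278 0.74901313]
 cap 591 0.25547061968967383 [0.59831294 0.07037354 0.25547062] [0.59818279 0.07025272 0.256     ] along -0.03568468678915426 -0.03578079596557941 n 0.6013796021232714 pts [0.59836364 0.07044357 0.2554549 ]
 e [-0.1754379  0.9844905] [0.9844905 0.1754379]
```

Run:
```python
from h import *
y=np.radians(10.0);e=np.array([-np.sin(y),np.cos(y)]);n=np.array([e[1],-e[0]])
for f in("wrist","wrist2"):
    z=np.load(f+".npz");im,d,R,t=z["im"],z["d"],z["R"],z["t"];P=wcloud(d,R,t);A=P[...,:2]@e;N=P[...,:2]@n
    k=(abs(N-np.median(N[(abs(P[...,2]-.1045)<.003)&(abs(N-.538)<.012)]))<.009)&(P[...,2]>.07)&(P[...,2]<.115)
    a=A[k];low=(P[...,2][k])  # depth profile
    b=np.arange(-.33,.12,.002);i=np.digitize(a,b)
    prof=np.array([low[i==j].mean() if (i==j).sum()>2 else np.nan for j in range(1,len(b)+1)])
    print(f);print([(round((x+.001)*1000),round(p*1000,1)) for x,p in zip(b,prof) if p==p])
    h=cv2.cvtColor(im,cv2.COLOR_RGB2HSV);o=(h[...,0]>5)&(h[...,0]<22)&(h[...,1]>150)&(P[...,2]>.115)
    # phase fit from notch depth
    w=np.clip(.1035-low,0,.004)*(abs(a)<.33);ph=np.angle((w*np.exp(2j*np.pi*a/.025)).sum())/(2*np.pi)*25;print("notch phase mm (mod 25)",ph)
    # plunger: non-orange inside saddle
    g=(abs(N-.538)<.012)&(A>-.235)&(A<-.175)&(h[...,1]<110)&(P[...,2]>.1)&(P[...,2]<.16)
    print("plunger",g.sum(),P[g].mean(0) if g.any() else 0,A[g].mean(),N[g].mean())
```

```text
wrist
[(-329, np.float64(98.6)), (-327, np.float64(98.4)), (-325, np.float64(98.5)), (-323, np.float64(98.7)), (-321, np.float64(98.8)), (-319, np.float64(98.4)), (-317, np.float64(98.6)), (-315, np.float64(99.0)), (-313, np.float64(104.2)), (-311, np.float64(104.5)), (-309, np.float64(104.5)), (-307, np.float64(104.5)), (-305, np.float64(104.8)), (-303, np.float64(104.2)), (-301, np.float64(104.6)), (-299, np.float64(104.8)), (-297, np.float64(99.9)), (-295, np.float64(98.4)), (-293, np.float64(98.5)), (-291, np.float64(98.3)), (-289, np.float64(99.2)), (-287, np.float64(104.8)), (-285, np.float64(104.7)), (-283, np.float64(104.5)), (-281, np.float64(104.4)), (-279, np.float64(105.1)), (-277, np.float64(105.1)), (-275, np.float64(105.1)), (-273, np.float64(100.4)), (-271, np.float64(99.1)), (-269, np.float64(98.8)), (-267, np.float64(98.5)), (-265, np.float64(98.5)), (-263, np.float64(103.8)), (-261, np.float64(104.3)), (-259, np.float64(104.7)), (-257, np.float64(104.6)), (-255, np.float64(104.4)), (-161, np.float64(104.9)), (-159, np.float64(104.3)), (-157, np.float64(104.7)), (-1
[... 4853 characters left out ...]
), (51, np.float64(104.7)), (55, np.float64(98.5)), (57, np.float64(98.4)), (59, np.float64(98.7)), (61, np.float64(100.3)), (63, np.float64(103.9)), (65, np.float64(104.2)), (67, np.float64(104.2)), (69, np.float64(104.4)), (71, np.float64(104.5)), (73, np.float64(104.3)), (75, np.float64(104.4)), (77, np.float64(104.2)), (79, np.float64(98.7)), (81, np.float64(98.4)), (83, np.float64(98.2)), (85, np.float64(98.7)), (87, np.float64(101.7)), (89, np.float64(104.4)), (91, np.float64(104.5)), (93, np.float64(104.6)), (95, np.float64(104.2)), (97, np.float64(103.6))]
notch phase mm (mod 25) 6.970932075080532
plunger 88 [ 0.56544398 -0.10980918  0.12709232] -0.2063292481718012 0.5377854503535144
```

Request:
apply_moves([
  {"grip": -1,"translation": [-0.0273,0.007,0],"roll": 0.011},
  {"grip": -1,"translation": [-0.0273,0.007,0],"roll": 0},
  {"grip": -1,"translation": [-0.0273,0.007,0],"roll": 0},
  {"grip": -1,"translation": [-0.0273,0.007,0],"roll": 0},
  {"grip": -1,"translation": [0,0,0.033],"roll": 0},
  {"grip": -1,"translation": [0,0,0.033],"roll": 0},
  {"grip": -1,"translation": [0,0,0.033],"roll": 0},
  {"grip": -1,"translation": [0,0,0.033],"roll": 0},
  {"grip": -1,"translation": [0,0,0.033],"roll": 0},
  {"grip": -1,"translation": [0,0,0.033],"roll": 0},
  {"grip": -1,"translation": [0,0,0.033],"roll": 0},
  {"grip": -1,"translation": [0,0,0.015],"roll": 0},
  {"grip": -1,"translation": [0,0,0],"roll": 0},
  {"grip": -1,"translation": [0,0,0],"roll": 0},
  {"grip": -1,"translation": [0,0,0],"roll": 0},
])

```text
t: 4.53
tcp_pos: [0.5796, -0.183, 0.1503]
tool_rot: [179.9, 0.1, 100.0]
wrist_force: [-0.4, -0.5, 0.0]
finger_gap: 0.007
grasp_force: 0.0
```

```bash
cat > w.py <<'E'
from h import *
import sys
y=np.radians(10.0);e=np.array([-np.sin(y),np.cos(y)]);n=np.array([e[1],-e[0]])
p=cam("wrist");s=status.state();R,t=p[1],p[2];f=s["wrist_force"]
print("t",s["t"],"tcp along",s["tcp_pos"][:2]@e,"n",s["tcp_pos"][:2]@n,"z",s["tcp_pos"][2],"yaw",s["tool_rot"],"F along",f[:2]@e,f)
im,d=imaging.get_image("wrist");P=wcloud(d,R,t);A=P[...,:2]@e;N=P[...,:2]@n
h=cv2.cvtColor(im,cv2.COLOR_RGB2HSV);H,S,V=[h[...,i].astype(int) for i in range(3)]
o=(H>5)&(H<22)&(S>150)&(d>0)&(abs(N-.58)<.08)&(A>-.29)&(A<0)
tb=o&(P[...,2]>.147)&(P[...,2]<.16);pd=o&(abs(P[...,2]-.123)<.004)&(N>.575)
for nm,k in(("tab",tb),("paddle",pd)):
    if k.sum()>10: print(nm,k.sum(),np.percentile(A[k],[2,50,98]).round(4),np.median(P[k][:,2]))
r=((H<5)|(H>172))&(S>150)&(P[...,2]>.2)&(abs(N-.6)<.08)&(A>-.15)&(A<.05)
if r.sum()>20:
    tp=r&(P[...,2]>.25);c=max(cv2.findContours(tp.astype(np.uint8),0,cv2.CHAIN_APPROX_NONE)[0],key=cv2.contourArea);(u,v),_,_=cv2.fitEllipse(c);w=wplane(u,v,.2555,R,t);print("cap",tp.sum(),w,w[:2]@e,w[:2]@n)
if len(sys.argv)>1: cv2.imwrite(f"pics/{sys.argv[1]}.png",im[...,::-1])
E
python3 w.py w3
```

```text
t 4.5333 tcp along -0.2808569343093677 n 0.5390534150214805 z 0.15034041340566298 yaw [1.79884647e+02 7.58216350e-02 9.99761165e+01] F along -0.44785544946634154 [-0.3558618  -0.51751238  0.04606822]
tab 1706 [-0.2507 -0.2439 -0.2379] 0.15220202193962384
paddle 906 [-0.1698 -0.1665 -0.1626] 0.1219627588747219
```

View pics/w3.png

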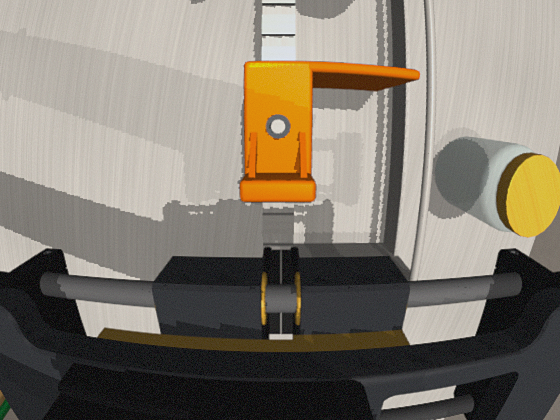

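The fingers are behind the tab (278,192), centred on it, with the knob at (278,127). They stopped 20 mm higher than planned, so I lower them and approach the tab.

Request:
apply_moves([
  {"grip": -1,"translation": [0,0,0.01],"roll": 0},
  {"grip": -1,"translation": [0,0,0.01],"roll": 0},
  {"grip": -1,"translation": [0.006,0,0],"roll": 0},
  {"grip": -1,"translation": [0.006,0,0],"roll": 0},
  {"grip": -1,"translation": [0.005,0,0],"roll": 0},
  {"grip": -1,"translation": [0,0,0],"roll": 0},
  {"grip": -1,"translation": [0,0,0],"roll": 0},
])

```text
t: 5.17
tcp_pos: [0.5762, -0.1642, 0.1293]
tool_rot: [180.0, 0.0, 100.2]
wrist_force: [-0.3, -0.3, 0.1]
finger_gap: 0.001
grasp_force: 0.0
```

Request:
apply_moves([
  {"grip": -1,"translation": [0.002,0,0],"roll": 0},
  {"grip": -1,"translation": [0.002,0,0],"roll": 0},
  {"grip": -1,"translation": [0.002,0,0],"roll": 0},
  {"grip": -1,"translation": [0,0,0],"roll": 0},
])

```text
t: 5.5
tcp_pos: [0.5748, -0.1585, 0.1288]
tool_rot: [180.0, -0.0, 100.1]
wrist_force: [0.2, -0.1, -0.4]
finger_gap: 0.002
grasp_force: 0.0
```

```bash
python3 w.py
```

```text
t 5.5 tcp along -0.25592084431611273 n 0.5385433603296409 z 0.12881624033642958 yaw [ 1.79994446e+02 -6.92385966e-03  1.00110843e+02] F along -0.08967686976136721 [ 0.17325802 -0.06051022 -0.36789975]
tab 1738 [-0.2499 -0.2424 -0.2378] 0.1520801173297686
paddle 1099 [-0.1697 -0.1661 -0.1623] 0.12202197777433753
```

Request:
apply_moves([
  {"grip": -1,"translation": [0.002,0,0],"roll": 0},
  {"grip": -1,"translation": [0.002,0,0],"roll": 0},
])

```text
t: 5.72
tcp_pos: [0.574, -0.1552, 0.1287]
tool_rot: [-180.0, 0.0, 100.1]
wrist_force: [-0.1, -0.2, 0.6]
finger_gap: 0.003
grasp_force: 0.0
```

Request:
apply_moves([
  {"grip": -1,"translation": [0.002,0,0],"roll": 0},
  {"grip": -1,"translation": [0,0,0],"roll": 0},
])

```text
t: 5.88
tcp_pos: [0.5737, -0.1524, 0.1288]
tool_rot: [180.0, -0.0, 100.1]
wrist_force: [0.5, 0.3, -0.4]
finger_gap: 0.005
grasp_force: 0.0
```

```bash
python3 w.py
```

```text
t 5.8833 tcp along -0.24971070651816585 n 0.538548840610547 z 0.12876216762520304 yaw [ 1.79999077e+02 -1.18316167e-02  1.00127863e+02] F along 0.1841961377124241 [ 0.45173266  0.26669032 -0.42414317]
tab 1071 [-0.2457 -0.2397 -0.2375] 0.15181305379738122
paddle 1090 [-0.1696 -0.166  -0.1624] 0.1220247729886965
```

Request:
apply_moves([
  {"grip": -1,"translation": [0.002,0,0],"roll": 0},
  {"grip": -1,"translation": [0.002,0,0],"roll": 0},
])

```text
t: 6.1
tcp_pos: [0.573, -0.1492, 0.1287]
tool_rot: [-180.0, 0.0, 100.1]
wrist_force: [0.2, -1.1, 0.2]
finger_gap: 0.011
grasp_force: 0.0
```

```bash
python3 w.py
```

```text
t 6.1 tcp along -0.24646373941743877 n 0.5383463225715964 z 0.12871502634006232 yaw [-1.79994227e+02  5.70857131e-03  1.00064734e+02] F along -1.0839387325827556 [ 0.16688312 -1.07123424  0.16682706]
tab 633 [-0.2425 -0.2386 -0.2351] 0.15160750011580496
paddle 1069 [-0.1693 -0.1657 -0.1621] 0.12207443543929909
```

```bash
python3 w.py w4
python3 - <<'E'
from h import *
y=np.radians(10.0);e=np.array([-np.sin(y),np.cos(y)]);n=np.array([e[1],-e[0]])
for nm in("scene","top"):
    im,d=imaging.get_image(nm);P=cloud(nm,d);A=P[...,:2]@e;N=P[...,:2]@n
    h=cv2.cvtColor(im,cv2.COLOR_RGB2HSV);o=(h[...,0]>5)&(h[...,0]<22)&(h[...,1]>150)&(abs(N-.58)<.08)&(A>-.3)&(A<0)
    pd=o&(N>.575)&(P[...,2]>.1);print(nm,pd.sum(),np.percentile(A[pd],[2,50,98]) if pd.any() else 0)
w=cv2.imread("pics/w4.png");cv2.imwrite("pics/w4c.png",cv2.resize(w[40:300,150:430],None,fx=2.2,fy=2.2))
E
```

```text
t 6.15 tcp along -0.245717302214354 n 0.5384823056075222 z 0.1287452436426415 yaw [-1.79996354e+02 -1.62744717e-02  1.00107655e+02] F along 1.0138615847853545 [ 0.58524505  1.13269653 -0.81198568]
tab 543 [-0.2418 -0.2386 -0.2343] 0.15154601101065207
paddle 1047 [-0.1694 -0.1659 -0.1624] 0.12206138163875686
scene 0 0
top 18 [-0.16853277 -0.16703445 -0.16542965]
```

View pics/w4c.png

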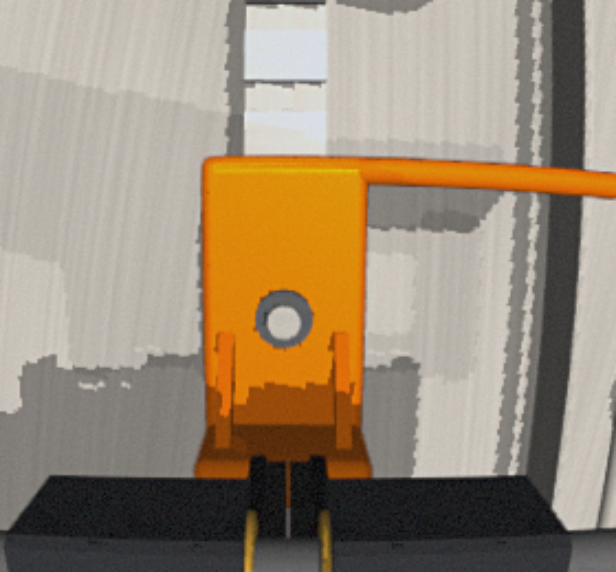

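The crop shows the finger tips (288,470) overlapping the tab's top, which does not fit the nominal tip pose. I'll check the tips' depth.

Run:
```python
from h import *
y=np.radians(10.0);e=np.array([-np.sin(y),np.cos(y)]);n=np.array([e[1],-e[0]])
p=cam("wrist");R,t=p[1],p[2];im,d=imaging.get_image("wrist");P=wcloud(d,R,t);A=P[...,:2]@e;N=P[...,:2]@n
print(status.state()["tcp_pos"],status.state()["joint_positions"])
for u in(270,278,281,292):
    print(u,[(v,tuple((np.array([A[v,u],N[v,u],P[v,u,2]])*1000).round().astype(int)),tuple(im[v,u])) for v in range(225,300,4)])
```

```text
[ 0.57302524 -0.14922327  0.12875695] [ 35.78299248  15.81957297 -27.96016717  95.82134548   7.81357062
  70.29733939  16.16902581]
270 [(225, (np.int64(-234), np.int64(532), np.int64(123)), (np.uint8(157), np.uint8(76), np.uint8(10))), (229, (np.int64(-237), np.int64(532), np.int64(122)), (np.uint8(155), np.uint8(77), np.uint8(10))), (233, (np.int64(-238), np.int64(532), np.int64(125)), (np.uint8(84), np.uint8(43), np.uint8(10))), (237, (np.int64(-238), np.int64(532), np.int64(133)), (np.uint8(87), np.uint8(45), np.uint8(10))), (241, (np.int64(-238), np.int64(533), np.int64(140)), (np.uint8(88), np.uint8(43), np.uint8(10))), (245, (np.int64(-238), np.int64(533), np.int64(146)), (np.uint8(93), np.uint8(49), np.uint8(13))), (249, (np.int64(-235), np.int64(533), np.int64(160)), (np.uint8(23), np.uint8(26), np.uint8(17))), (253, (np.int64(-235), np.int64(533), np.int64(165)), (np.uint8(23), np.uint8(12), np.uint8(8))), (257, (np.int64(-235), np.int64(533), np.int64(170)), (np.uint8(20), np.uint8(7), np.uint8(11))), (261, (np.int64(-235), np.int64(534), np.int64(175)), (np.uint8(30), np.
[... 5873 characters left out ...]
(13))), (273, (np.int64(-237), np.int64(544), np.int64(184)), (np.uint8(19), np.uint8(22), np.uint8(27))), (277, (np.int64(-237), np.int64(544), np.int64(189)), (np.uint8(25), np.uint8(21), np.uint8(22))), (281, (np.int64(-237), np.int64(544), np.int64(192)), (np.uint8(12), np.uint8(15), np.uint8(18))), (285, (np.int64(-213), np.int64(542), np.int64(240)), (np.uint8(39), np.uint8(40), np.uint8(40))), (289, (np.int64(-213), np.int64(542), np.int64(241)), (np.uint8(73), np.uint8(71), np.uint8(72))), (293, (np.int64(-214), np.int64(541), np.int64(243)), (np.uint8(86), np.uint8(87), np.uint8(86))), (297, (np.int64(-215), np.int64(542), np.int64(243)), (np.uint8(97), np.uint8(96), np.uint8(93)))]
```

Run:
```python
from h import *
z=np.load("wrist.npz");im,d,R,t=z["im"],z["d"],z["R"],z["t"];P=wcloud(d,R,t)
tcp=np.array([.50128598,-.21928679,.39452357]);y=np.radians(100.55);tx=np.array([np.cos(y),np.sin(y),0])
for off in(0,.0095):
  for dz in(0,.01,.02,.03):
    c=R@(tcp+tx*off+[0,0,dz])+t;r=np.hypot(c[0],c[1]);th=np.arctan2(r,c[2]);print(off,dz,P0["cx"]+325.19*th*c[0]/r,P0["cy"]+325.19*th*c[1]/r)
q=P-tcp
for u in(270,278,292): print(u,[(v,round(float(q[v,u]@tx),3),round(float(q[v,u,2]),3)) for v in range(236,290,4)])
```

```text
0 0 280.022261128258 247.20016008053443
0 0.01 280.02335094098805 253.435280656698
0 0.02 280.0246820140813 260.28807870301597
0 0.03 280.02631274598104 267.84802483248063
0.0095 0 280.0393083350105 232.9261999621028
0.0095 0.01 280.04099845201887 238.57825987350787
0.0095 0.02 280.04296853482356 244.81211183619342
0.0095 0.03 280.04528066421335 251.7170825412026
270 [(236, -0.136, -0.394), (240, -0.144, -0.394), (244, -0.152, -0.394), (248, 0.012, 0.031), (252, 0.011, 0.035), (256, 0.011, 0.04), (260, 0.012, 0.045), (264, 0.011, 0.048), (268, 0.01, 0.051), (272, 0.01, 0.055), (276, 0.009, 0.058), (280, 0.01, 0.063), (284, 0.033, 0.109), (288, 0.033, 0.113)]
278 [(236, -0.136, -0.394), (240, -0.144, -0.396), (244, -0.153, -0.395), (248, -0.161, -0.395), (252, 0.01, 0.031), (256, 0.011, 0.039), (260, 0.01, 0.042), (264, 0.01, 0.047), (268, 0.01, 0.051), (272, 0.01, 0.055), (276, 0.01, 0.059), (280, 0.01, 0.064), (284, 0.01, 0.066), (288, 0.034, 0.113)]
292 [(236, -0.136, -0.395), (240, -0.144, -0.394), (244, -0.153, -0.395), (248, 0.011, 0.029), (252, 0.012, 0.036), (256, 0.011, 0.04), (260, 0.012, 0.046), (264, 0.012, 0.05), (268, 0.011, 0.052), (272, 0.01, 0.055), (276, 0.01, 0.06), (280, 0.01, 0.063), (284, 0.034, 0.111), (288, 0.033, 0.112)]
```

The fingers really end about 29 mm short of the nominal TCP, so they slid over the tab without touching it. I'll back off, go lower and approach again.

Request:
apply_moves([
  {"grip": -1,"translation": [-0.01,0,0],"roll": 0},
  {"grip": -1,"translation": [-0.01,0,0],"roll": 0},
  {"grip": -1,"translation": [-0.008,0,0],"roll": 0},
  {"grip": -1,"translation": [0,0,0],"roll": 0},
  {"grip": -1,"translation": [0,0,0.007],"roll": 0},
  {"grip": -1,"translation": [0,0,0.007],"roll": 0},
  {"grip": -1,"translation": [0,0,0.007],"roll": 0},
  {"grip": -1,"translation": [0,0,0],"roll": 0},
  {"grip": -1,"translation": [0,0,0],"roll": 0},
])

```text
t: 7.1
tcp_pos: [0.5773, -0.1761, 0.1068]
tool_rot: [-179.9, -0.1, 100.1]
wrist_force: [0.6, -0.2, -0.4]
finger_gap: 0.002
grasp_force: 0.0
```

Request:
apply_moves([
  {"grip": -1,"translation": [0.003,0,0],"roll": 0},
  {"grip": -1,"translation": [0.003,0,0],"roll": 0},
  {"grip": -1,"translation": [0.003,0,0],"roll": 0},
  {"grip": -1,"translation": [0,0,0],"roll": 0},
])

```text
t: 7.43
tcp_pos: [0.5766, -0.1666, 0.1082]
tool_rot: [180.0, -0.0, 100.2]
wrist_force: [-0.1, -0.3, -0.3]
finger_gap: 0.003
grasp_force: 0.0
```

```bash
python3 w.py
```

```text
t 7.4333 tcp along -0.26422490508029733 n 0.5389136116397978 z 0.10818475412127418 yaw [ 1.79964525e+02 -3.15498343e-03  1.00164317e+02] F along -0.24784341973868645 [-0.05495191 -0.26135631 -0.28634752]
tab 2520 [-0.2504 -0.2431 -0.2378] 0.1520888680499688
paddle 1329 [-0.1698 -0.1664 -0.1623] 0.12203344285559863
```

Request:
apply_moves([
  {"grip": -1,"translation": [0.002,0,0],"roll": 0},
  {"grip": -1,"translation": [0.002,0,0],"roll": 0},
  {"grip": -1,"translation": [0.002,0,0],"roll": 0},
])

```text
t: 7.73
tcp_pos: [0.5756, -0.1636, 0.108]
tool_rot: [180.0, 0.1, 100.0]
wrist_force: [1.2, -3.3, -0.9]
finger_gap: 0.007
grasp_force: 1.8
```

```bash
python3 w.py
```

```text
t 7.7333 tcp along -0.2610752037556898 n 0.5384624709727692 z 0.10798680377468844 yaw [1.79958768e+02 1.38224692e-01 1.00019940e+02] F along -3.479667976619241 [ 1.15632527 -3.32945612 -0.89366727]
tab 2518 [-0.2483 -0.2409 -0.2356] 0.15209810313572358
paddle 1335 [-0.1677 -0.1642 -0.1603] 0.1219829451332471
```

Request:
apply_moves([
  {"grip": -1,"translation": [0.002,0,0],"roll": 0},
  {"grip": -1,"translation": [0.002,0,0],"roll": 0},
  {"grip": -1,"translation": [0.002,0,0],"roll": 0},
])

```text
t: 8.03
tcp_pos: [0.5743, -0.1559, 0.1079]
tool_rot: [180.0, -0.0, 100.1]
wrist_force: [0.3, -2.2, 1.1]
finger_gap: 0.009
grasp_force: 1.0
```

```bash
python3 w.py
```

```text
t 8.0333 tcp along -0.2532968040870565 n 0.538454349703285 z 0.107881589211161 yaw [ 1.79993367e+02 -8.06310725e-03  1.00060380e+02] F along -2.190198887638386 [ 0.33133308 -2.16556327  1.09259149]
tab 2503 [-0.2405 -0.2332 -0.2279] 0.15206823114310375
paddle 1330 [-0.16   -0.1565 -0.1525] 0.1220254541249359
```

Request:
apply_moves([
  {"grip": -1,"translation": [0.001,0,0],"roll": 0},
  {"grip": -1,"translation": [0.001,0,0],"roll": 0},
  {"grip": -1,"translation": [0,0,0],"roll": 0},
])

```text
t: 8.33
tcp_pos: [0.5737, -0.1529, 0.1076]
tool_rot: [-180.0, -0.1, 100.1]
wrist_force: [0.5, 0.5, 0.3]
finger_gap: 0.004
grasp_force: 0.0
```

```bash
python3 w.py
```

```text
t 8.3333 tcp along -0.25024176816953964 n 0.5384616058698515 z 0.10757267841754228 yaw [-1.79977704e+02 -5.82682042e-02  1.00144780e+02] F along 0.37683465522986 [0.53311257 0.47665007 0.33942669]
tab 2527 [-0.2372 -0.23   -0.2247] 0.1520926429584574
paddle 1326 [-0.1566 -0.1532 -0.1493] 0.12199696881151205
```

Request:
apply_moves([
  {"grip": -1,"translation": [0.001,0,0],"roll": 0},
  {"grip": -1,"translation": [0,0,0],"roll": 0},
])

```text
t: 8.55
tcp_pos: [0.5736, -0.1528, 0.1076]
tool_rot: [-180.0, -0.0, 100.1]
wrist_force: [-0.8, 0.6, -0.4]
finger_gap: 0.007
grasp_force: 0.0
```

```bash
python3 w.py
```

```text
t 8.55 tcp along -0.25003636677770597 n 0.5383679115514571 z 0.10763723656493024 yaw [-1.79983459e+02 -1.55849570e-02  1.00102651e+02] F along 0.723972707449848 [-0.82182723  0.59023084 -0.37638075]
tab 2507 [-0.237  -0.2299 -0.2246] 0.15211866011507844
paddle 1342 [-0.1566 -0.1532 -0.1492] 0.12201321893995923
```

The first notch clicked at about 13 mm, so the stop started on a flat. Three more notches leave roughly a 4 mm gap, and a fourth would overlap the bottle by about 20 mm.

Request:
apply_moves([
  {"grip": -1,"translation": [0.002,0,0],"roll": 0},
  {"grip": -1,"translation": [0.002,0,0],"roll": 0},
  {"grip": -1,"translation": [0.002,0,0],"roll": 0},
  {"grip": -1,"translation": [0.002,0,0],"roll": 0},
  {"grip": -1,"translation": [0.002,0,0],"roll": 0},
  {"grip": -1,"translation": [0.002,0,0],"roll": 0},
  {"grip": -1,"translation": [0,0,0],"roll": 0},
])

```text
t: 9.18
tcp_pos: [0.5717, -0.142, 0.1077]
tool_rot: [180.0, 0.1, 100.0]
wrist_force: [1.1, -2.1, -0.7]
finger_gap: 0.002
grasp_force: 1.3
```

```bash
python3 w.py
```

```text
t 9.1833 tcp along -0.2391093951213179 n 0.5383545274533432 z 0.1077302438173425 yaw [1.79985044e+02 5.19074577e-02 1.00042046e+02] F along -2.2208582627866256 [ 1.11865223 -2.05787001 -0.68759217]
tab 2522 [-0.2266 -0.2191 -0.2137] 0.1521040257745485
paddle 1330 [-0.1458 -0.1423 -0.1384] 0.1220456417435517
```

Request:
apply_moves([
  {"grip": -1,"translation": [0.002,0,0],"roll": 0},
  {"grip": -1,"translation": [0.002,0,0],"roll": 0},
  {"grip": -1,"translation": [0.002,0,0],"roll": 0},
  {"grip": -1,"translation": [0.002,0,0],"roll": 0},
  {"grip": -1,"translation": [0.002,0,0],"roll": 0},
  {"grip": -1,"translation": [0,0,0],"roll": 0},
  {"grip": -1,"translation": [0,0,0],"roll": 0},
])

```text
t: 9.82
tcp_pos: [0.5697, -0.1298, 0.1078]
tool_rot: [-180.0, -0.1, 100.2]
wrist_force: [0.5, -0.0, -0.2]
finger_gap: 0.005
grasp_force: 0.0
```

```bash
python3 w.py
```

```text
t 9.8167 tcp along -0.22675829321674873 n 0.5384943525179873 z 0.10775176414642954 yaw [-1.79979026e+02 -8.37544081e-02  1.00168635e+02] F along -0.12127372528444097 [ 0.48641333 -0.03737677 -0.1505075 ]
tab 2527 [-0.2126 -0.2053 -0.2   ] 0.15212663729002202
paddle 1327 [-0.1319 -0.1285 -0.1245] 0.12200106088491562
```

Request:
apply_moves([
  {"grip": -1,"translation": [0.002,0,0],"roll": 0},
  {"grip": -1,"translation": [0.002,0,0],"roll": 0},
  {"grip": -1,"translation": [0.002,0,0],"roll": 0},
  {"grip": -1,"translation": [0.002,0,0],"roll": 0},
  {"grip": -1,"translation": [0.002,0,0],"roll": 0},
  {"grip": -1,"translation": [0.002,0,0],"roll": 0},
  {"grip": -1,"translation": [0.002,0,0],"roll": 0},
  {"grip": -1,"translation": [0.002,0,0],"roll": 0},
  {"grip": -1,"translation": [0.002,0,0],"roll": 0},
  {"grip": -1,"translation": [0.002,0,0],"roll": 0},
  {"grip": -1,"translation": [0.002,0,0],"roll": 0},
  {"grip": -1,"translation": [0.002,0,0],"roll": 0},
  {"grip": -1,"translation": [0.001,0,0],"roll": 0},
  {"grip": -1,"translation": [0,0,0],"roll": 0},
  {"grip": -1,"translation": [0,0,0],"roll": 0},
])

```text
t: 11.12
tcp_pos: [0.5653, -0.1055, 0.1077]
tool_rot: [-180.0, -0.1, 100.2]
wrist_force: [0.1, -0.7, -0.1]
finger_gap: 0.009
grasp_force: 0.0
```

```bash
python3 w.py
```

```text
t 11.1167 tcp along -0.2020849035910331 n 0.538357862774128 z 0.10772553932987905 yaw [-1.79976166e+02 -6.48560231e-02  1.00156203e+02] F along -0.7055561680424902 [ 0.09943601 -0.69890726 -0.06989089]
tab 2535 [-0.1875 -0.1801 -0.1748] 0.15213212749189933
paddle 1316 [-0.1068 -0.1033 -0.0994] 0.12197510360114847
```

Third notch clicked. Before the last one I'll check the remaining gap in the picture.

Run:
```python
from h import *
y=np.radians(10.0);e=np.array([-np.sin(y),np.cos(y)]);n=np.array([e[1],-e[0]])
p=cam("wrist");R,t=p[1],p[2];im,d=imaging.get_image("wrist");P=wcloud(d,R,t);A=P[...,:2]@e;N=P[...,:2]@n
k=(abs(N-.6013)<.012)&(A>-.085)&(A<-.0)&(P[...,2]>.02)&(P[...,2]<.16)
print(k.sum(),np.percentile(A[k],[1,5,20,50]) if k.any() else 0)
cv2.imwrite("pics/w5.png",im[...,::-1])
for nm in("top","scene"):
    im,d=imaging.get_image(nm);P=cloud(nm,d);h=cv2.cvtColor(im,cv2.COLOR_RGB2HSV)
    r=((h[...,0]<5)|(h[...,0]>172))&(h[...,1]>140)&(P[...,2]>.235)&(P[...,0]>.5)&(P[...,0]<.7)&(abs(P[...,1]-.07)<.06)
    if r.any():
        v,u=np.nonzero(r);w=onplane(nm,u.mean(),v.mean(),.2545);print(nm,r.sum(),w,w[:2]@e)
```

```text
2392 [-0.067196   -0.06700635 -0.06668495 -0.06618961]
top 60 [0.60061931 0.06941695 0.2545    ] -0.0359340976945427
scene 49 [0.59628665 0.06875987 0.2545    ] -0.035828837747602996
```

View pics/w5.png

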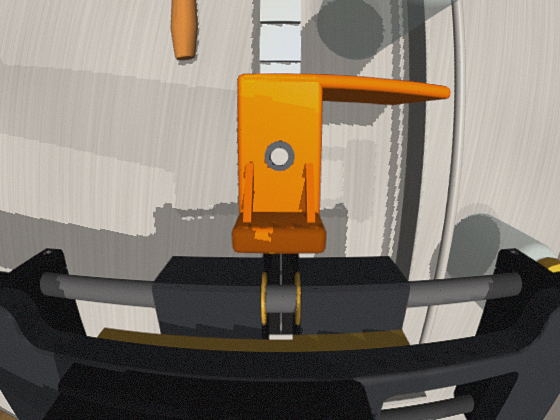

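The view shows the paddle at row 88 with the fingers behind the tab. Depth puts the bottle's front at -0.067 along the rail, so the last notch leaves about 5 to 7 mm.

Request:
apply_moves([
  {"grip": -1,"translation": [0.002,0,0],"roll": 0},
  {"grip": -1,"translation": [0.002,0,0],"roll": 0},
  {"grip": -1,"translation": [0.002,0,0],"roll": 0},
  {"grip": -1,"translation": [0.002,0,0],"roll": 0},
  {"grip": -1,"translation": [0.002,0,0],"roll": 0},
  {"grip": -1,"translation": [0.002,0,0],"roll": 0},
  {"grip": -1,"translation": [0.002,0,0],"roll": 0},
  {"grip": -1,"translation": [0.002,0,0],"roll": 0},
  {"grip": -1,"translation": [0.002,0,0],"roll": 0},
  {"grip": -1,"translation": [0.001,0,0],"roll": 0},
  {"grip": -1,"translation": [0.001,0,0],"roll": 0},
  {"grip": -1,"translation": [0.001,0,0],"roll": 0},
  {"grip": -1,"translation": [0.001,0,0],"roll": 0},
  {"grip": -1,"translation": [0.001,0,0],"roll": 0},
  {"grip": -1,"translation": [0.001,0,0],"roll": 0},
  {"grip": -1,"translation": [0.001,0,0],"roll": 0},
  {"grip": -1,"translation": [0,0,0],"roll": 0},
  {"grip": -1,"translation": [0,0,0],"roll": 0},
])

```text
t: 12.82
tcp_pos: [0.561, -0.0811, 0.1078]
tool_rot: [-180.0, -0.1, 100.1]
wrist_force: [0.9, -0.0, 0.9]
finger_gap: 0.005
grasp_force: 0.0
```

```bash
python3 w.py
```

```text
t 12.8167 tcp along -0.17728445191296233 n 0.5383788120995963 z 0.10778362214697088 yaw [-1.79989439e+02 -5.47281152e-02  1.00144605e+02] F along -0.20055786364452174 [ 0.89094922 -0.04655341  0.86896422]
tab 2538 [-0.1621 -0.1548 -0.1495] 0.15211931823267497
paddle 1337 [-0.0814 -0.078  -0.0741] 0.1219953491828268
```

Clicked exactly 25 mm further on, with no force left on the tool. Now I back off and raise the hand clear, then take a final look.

Request:
apply_moves([
  {"grip": -1,"translation": [-0.008,0,0],"roll": 0},
  {"grip": -1,"translation": [-0.015,0,0],"roll": 0},
  {"grip": -1,"translation": [-0.015,0,0],"roll": 0},
  {"grip": -1,"translation": [0,0,0],"roll": 0},
  {"grip": -1,"translation": [0,0,-0.03],"roll": 0},
  {"grip": -1,"translation": [0,0,-0.03],"roll": 0},
  {"grip": -1,"translation": [0,0,-0.03],"roll": 0},
  {"grip": -1,"translation": [0,0,-0.03],"roll": 0},
  {"grip": -1,"translation": [0,0,-0.03],"roll": 0},
  {"grip": -1,"translation": [0,0,-0.03],"roll": 0},
  {"grip": -1,"translation": [0,0,-0.03],"roll": 0},
  {"grip": -1,"translation": [0,0,-0.03],"roll": 0},
  {"grip": -1,"translation": [0,0,-0.03],"roll": 0},
  {"grip": -1,"translation": [0,0,0],"roll": 0},
  {"grip": -1,"translation": [0,0,0],"roll": 0},
  {"grip": -1,"translation": [0,0,0],"roll": 0},
])

```text
t: 14.2
tcp_pos: [0.5676, -0.1201, 0.3769]
tool_rot: [-179.9, -0.0, 100.0]
wrist_force: [-1.2, 0.2, -1.0]
finger_gap: 0.007
grasp_force: 0.0
```

```bash
python3 w.py w6
```

```text
t 14.2 tcp along -0.21687619399233524 n 0.5380773996554509 z 0.3768864152575016 yaw [-1.79943215e+02 -2.31337713e-02  1.00037474e+02] F along 0.3945965617741376 [-1.22533325  0.18462454 -1.04957662]
tab 347 [-0.1627 -0.1563 -0.1511] 0.15217259289987856
paddle 250 [-0.0817 -0.0782 -0.0742] 0.12180975457681473
cap 676 [0.59840672 0.06946562 0.2555    ] -0.035501951340843635 0.6013781564363718
```

View pics/w6.png

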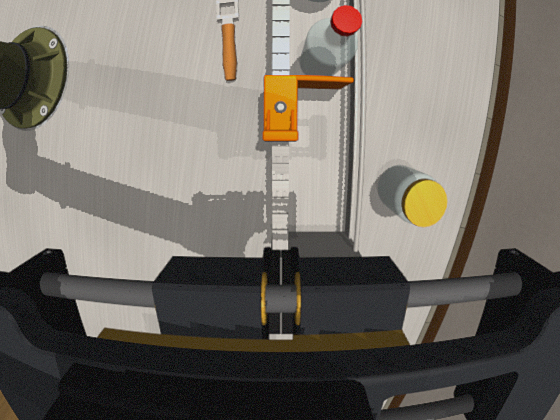

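The stop (280,108) sits just short of the red-cap bottle (345,20), the bottle has not moved, and the hand is well clear.

```bash
python3 -c "
from workcell import bot;print(bot.sign_off())"
```

```text
the job is handed in; nothing more can be done
None
```

The orange stop is clicked into the last notch before the red-capped bottle, about 5–7 mm short of it; the bottle did not move, the hand is clear, and the job was handed in at about 14 s.

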